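Set the air needle valve on a cylinder test bench

TASK

Set the air needle valve with the red handle: first turn it clockwise until it is pressed snugly on its seat, gently and without forcing it, then open it half a turn (180 degrees) anticlockwise from there and let go. Leave the blue-handled valve and the liner, flask and spanner on the bench as they are.

Things in the scene. Friction and masses are not known exactly. Their poses are not given: they have to be found in the camera images.
- red_valve_stand: Fixed stand of the red valve: foot plate 130 x 120 x 12 mm, on it a brass pipe body along y (flanges 60 mm across, axis 55 mm up). Origin: centre of the plate's underside. From 20 mm along +x, 55 mm up, the spindle axis rises, leaning 0.45 rad from vertical to the stand's -x (robot side). Along it: bonnet 42 mm across to 70 mm, nut 32 mm across to 92 mm, collar 22 mm across to 104 mm.
- red_valve_grip (a point): Middle of the red handle bar, on the spindle axis 127 mm from its foot, 10 mm below the bar's outer face. Axes turn with the handle: z out along the spindle, x along the bar to its white end, y across it. Bar 90 mm long in x, 16 mm wide in y, 24 mm deep in z, clear of the collar by 9 mm. It is fitted at any angle on its spindle: its direction does not tell how far the valve is open.
- red_valve_tip (a point): White-painted end of the red handle bar, 45 mm from the spindle axis.
- red_valve (a joint): Opening of the red valve, rad: 0 where the needle meets its seat, growing as the handle turns anticlockwise seen from outside, up to 7. Starts between 0.7 and 1.8. Friction about 0.05 N m.
- red_valve_spindle (a joint): Wind-up of the red valve's springy spindle, rad: 4 N m per rad, 0 when no torque acts, negative when the handle is pressed clockwise against the seat (the handle gives by this angle). Snugly closed means 0.2 N m or more (-0.05); over 1.2 N m (-0.3) the seat is damaged.
- blue_valve_grip (a point): Same point on the blue-handled valve, an otherwise identical valve and stand that must be left alone.
- blue_valve_tip (a point): White-painted end of the blue handle bar, 45 mm from its spindle axis.
- liner: Loose dark steel cylinder liner standing on end, tube 82 mm across and 105 mm high; origin at the centre of its underside. Bystander.
- flask: Loose blue flask, 64 mm across, 170 mm high, upright; origin at the centre of its underside. Bystander.
- spanner: Loose steel spanner 180 mm long lying along its x; origin at its underside. Bystander.
There are look-alikes about, which are no part of the job. Leave any green or orange look-alike of the red_valve_stand alone.

How it is judged:
By the outcome, as a careful person would: the job done as asked, in the order asked, and still so for the second after the job is handed in, with the robot touching nothing.
It also fails if it takes over 64 s, if anything falls off the work surface, if the arm or the gripper's body presses on something with over 40 N, if the wrist force passes 120 N, or if a joint passes its speed limit or range.

ROBOT

A 6-joint arm with a two-finger parallel gripper is mounted at the origin on the work surface. World frame = base frame: x ahead of the robot, y to its left, z up, the work surface at z = 0. Lengths are in m, angles in rad, forces in N, time in s.
With the tool pointing down it reaches from about 0.425 to 0.95 m from the base axis. Payload 3.5 kg.
Tool frame: the origin (TCP) lies at the very end of the fingers, on their centre line; the grasp point (between the pads) lies 19 mm behind it; z points along the fingers, y is the line along which they close (so a half turn about z gives the same grasp; the last joint's range is limited). The gripper opens to 85 mm and grips with 20 to 120 N. Pads are 22 mm wide; open, the fingers measure 114 mm over their backs; the gripper's body (76 mm by 85 mm) begins 54 mm behind the grasp point. The pads swing forward as they close: fully open they stand 13 mm farther back than shut.
Start: joints at [-1.358, 0.286, 1.577, -0, 1.279, -0.15], TCP at [0.24, -0.631, 0.231] pointing down, gripper open.
Joint ranges: [-2.77, 2.77], [-0.9, 2.22], [0.21, 2.48], [-1.53, 4.67], [0.24, 2.81], [-2.84, 2.84]. Speed limits (rad/s): [2.79, 2.79, 3.14, 3.14, 3.14, 3.14].

INTERFACE

Orientations are given as a unit quaternion [w, x, y, z].
In Python, from cell import manip, eyes, ticket gives the robot as it stands.
- The arm moves only by the shell command python3 -m inch 'ROWS' [OPENING] [FORCE]. ROWS is JSON, a list that holds one entry, the list of rows, each a list of 4 numbers: the shift along the tool's x, y, z in m, then the turn about the tool's z in degrees. In form: [[[dx, dy, dz, roll], ...]]. A call has 1 to 8 rows; each row is the pose to reach, as a shift and turn from the pose commanded when the call began, along the tool's axes at that moment; what a row does not reach only later rows make up. A row lasts 1/12 s, in which the tool goes at most 41.7 mm and 7.16 degrees, less where a joint would pass 70% of its speed; a pose out of reach is approached as far as the arm can. A call with a gripper value outside its range is refused whole. OPENING is the opening, from 0 (shut) to 1 (fully open), set as the call begins (- or left out, the last holds). The fingers move at their own pace and stop on an object; FORCE is the grip in N (left out, the last holds). Time passes only in rows, so rows that repeat a pose let the fingers close. It gives the time, the measured TCP pose, the force, the opening and the grip force at its end, in the units of the state.
- manip.get_state(): the state, without advancing time (a new reading comes with each control period).
- eyes.snapshot(name): name is "scene" or "top" or "wrist"; returns a dict with "color" (400x640x3 uint8, blue, green, red), "range_z" (400x640 float32, m along the optical axis (not along the pixel's ray), 0 where there is no reading), "vfov" (degrees; the focal length in pixels is half the picture's height over the tangent of half this angle, whatever the lens; pixels are square), "cx", "cy" (the principal point, pixels), "eye" and "rotation" of the camera in the world. Camera axes: x right, y down, z forward; pixel columns grow to the right and rows downward; lengths in m; the calibration is good to about 2 mm. A picture is of the moment at which its call begins.
- ticket.job_done(): hands the job in; it is judged then, once.
The state is a dict: "clock": time; "joints": joint angles; "joint_velocities": joint speeds; "joint_efforts": joint torques, N m; "position": TCP position; "eef_rot": TCP orientation; "ft_force": force on the tool from outside, world axes, zero at the start; "torque": the same for the moment, N m; "gripper_width": finger opening in m; "finger_force": force on a finger pad.
Only numpy, scipy, OpenCV 4.12 (cv2) and the standard library are available. Lean on these libraries where they do the work, as an engineer would, in place of code of your own. Each camera call takes 0.05 s, during which the arm holds its last target. There are 200 camera calls.

## Working session

There is one attempt and no reset: what is moved stays moved. The work goes in short steps, Python scripts to look and compute and a shell command to move; the robot and the scene stay as the last step left them, time stands still between calls to the robot, and variables do not carry over. Pictures are saved under pics/ and viewed, at most 10 in all, crops included, and the job is handed in when it is done.

```bash
ls; mkdir -p pics; cat > h.py <<'E'
import numpy as np,cv2
from cell import manip,eyes,ticket
from scipy.spatial.transform import Rotation as R
def snap(n):
    s=eyes.snapshot(n); s['f']=200/np.tan(np.radians(s['vfov'])/2); return s
def cloud(s):
    v,u=np.mgrid[0:400,0:640]; z=s['range_z']
    p=np.stack([(u-s['cx'])/s['f']*z,(v-s['cy'])/s['f']*z,z],-1)
    return p@np.array(s['rotation']).T+np.array(s['eye'])
E
python3 - <<'E'
from h import *
for n in ['scene','top']:
    s=snap(n); np.savez('%s.npz'%n,c=s['color'],p=cloud(s),z=s['range_z']); cv2.imwrite('pics/%s0.png'%n,s['color'])
    print(s['eye'],s['rotation'],s['f'])
print(manip.get_state())
E
```

```text
picsTraceback (most recent call last):
  File "<stdin>", line 3, in <module>
  File "h.py", line 9, in cloud
    return p@np.array(s['rotation']).T+np.array(s['eye'])
           ~^~~~~~~~~~~~~~~~~~~~~~~~~~
ValueError: matmul: Input operand 1 has a mismatch in its core dimension 0, with gufunc signature (n?,k),(k,m?)->(n?,m?) (size 4 is different from 3)
```

Rotation is a quaternion.

```bash
sed -i "s/return p@np.array(s\['rotation'\]).T/return p@R.from_quat(np.roll(s['rotation'],-1)).as_matrix().T/" h.py
python3 - <<'E'
from h import *
for n in ['scene','top']:
    s=snap(n); np.savez('%s.npz'%n,c=s['color'],p=cloud(s),z=s['range_z']); cv2.imwrite('pics/%s0.png'%n,s['color'])
    print(s['eye'],s['rotation'],s['f'])
print(manip.get_state())
E
```

```text
[ 0.90731236 -0.67354483  1.39637687] [-0.26597141  0.92596965  0.25784432 -0.07318281] 442.47288089231944
[ 0.29687217 -0.00753755  1.58867726] [-0.05342331  0.71251822 -0.69730293  0.05685388] 472.7199071416305
{'clock': 0.15, 'joints': array([-1.35800306e+00,  2.87027133e-01,  1.57785207e+00,  1.88056493e-06,
        1.27860823e+00, -1.49983867e-01]), 'joint_velocities': array([ 0.00015375, -0.00271966, -0.00381228, -0.00116502,  0.00237629,
       -0.00029891]), 'joint_efforts': array([-1.53142514e-04, -4.06601036e+01, -2.93140608e+01, -1.49089460e-04,
        3.91915179e-03,  1.25834703e-05]), 'position': array([ 0.23946629, -0.63054126,  0.23021547]), 'eef_rot': array([-9.46950422e-04,  9.83593757e-01,  1.80395186e-01, -2.88478592e-05]), 'ft_force': array([ 0.28007661, -0.26498612,  0.42956453]), 'torque': array([ 0.02126512, -0.02754617,  0.00634622]), 'finger_force': 0.0, 'gripper_width': 0.0853525001585999}
```

View pics/scene0.png

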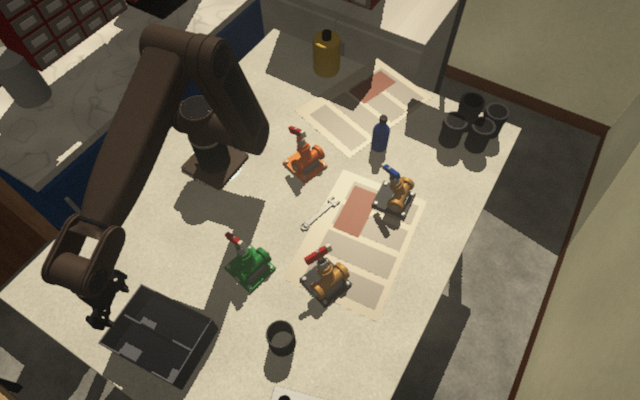

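View pics/top0.png

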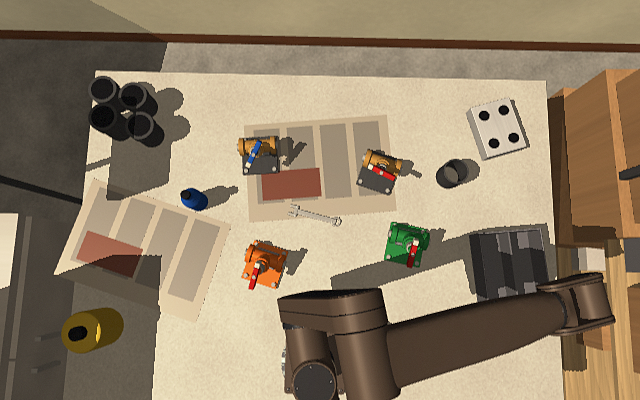

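Red-handle candidates are the brass stand (scene 318,255; top 381,172), the green look-alike (scene 234,240; top 411,252) and the orange look-alike (scene 297,133; top 253,275). The blue valve is at top (253,153). The right one is the brass body with the red handle, so I'll check it in a close crop and measure it.

```bash
python3 - <<'E'
from h import *
out=[]
for n,(u0,v0) in {'scene':(285,225),'top':(345,130)}.items():
    d=np.load(n+'.npz'); c=d['c']; p=d['p']
    out.append(cv2.resize(c[v0:v0+80,u0:u0+80],(400,400),interpolation=cv2.INTER_NEAREST))
    b=c.astype(int); m=np.zeros(c.shape[:2],bool); m[v0:v0+80,u0:u0+80]=1
    red=m&(b[...,2]>90)&(b[...,1]<0.4*b[...,2])&(b[...,0]<.5*b[...,2])&(p[...,2]>.1)
    q=p[red]; print(n,len(q),'red',q.mean(0),q.min(0),q.max(0))
    _,S,V=np.linalg.svd(q-q.mean(0)); print(S/np.sqrt(len(q)),V)
    wh=m&(b.min(-1)>120)&(p[...,2]>.11); print('white',wh.sum(),p[wh].mean(0) if wh.any() else '', np.argwhere(wh)[:,::-1].mean(0))
    pl=m&(np.abs(p[...,2]-.012)<.004)&(b.max(-1)<120); v,u=np.nonzero(pl)
    print('plate',pl.sum(), cv2.minAreaRect((p[pl][:,:2]*1000).astype(np.float32)))
cv2.imwrite('pics/crop1.png',np.hstack(out))
E
```

```text
scene 47 red [ 0.5886332  -0.20008469  0.17938052] [ 0.57266364 -0.22964708  0.17119062] [ 0.60632634 -0.16495951  0.18586574]
[0.02208938 0.00333512 0.00184502] [[-0.43275666 -0.89778762 -0.0818478 ]
 [-0.64824048  0.37298697 -0.66382603]
 [-0.62650296  0.23421808  0.74339487]]
white 40 [ 0.68148694 -0.29023983  0.48296537] [325.525 248.325]
plate 381 ((630.8701782226562, -209.99932861328125), (136.46754455566406, 141.2322998046875), 70.70259857177734)
top 110 red [ 0.5881694  -0.19591698  0.1779393 ] [ 0.56765218 -0.22900885  0.16461177] [ 0.60991594 -0.16109694  0.19372022]
[0.0223533  0.00487209 0.00352163] [[-0.43540819 -0.89807094 -0.06235619]
 [ 0.89253427 -0.42160821 -0.1600909 ]
 [ 0.1174831  -0.12535993  0.98513076]]
white 61 [ 0.51960207 -0.12675582  0.5665164 ] [380.37704918 168.37704918]
plate 482 ((615.26904296875, -234.1356658935547), (190.61651611328125, 131.17999267578125), 72.03260803222656)
```

View pics/crop1.png

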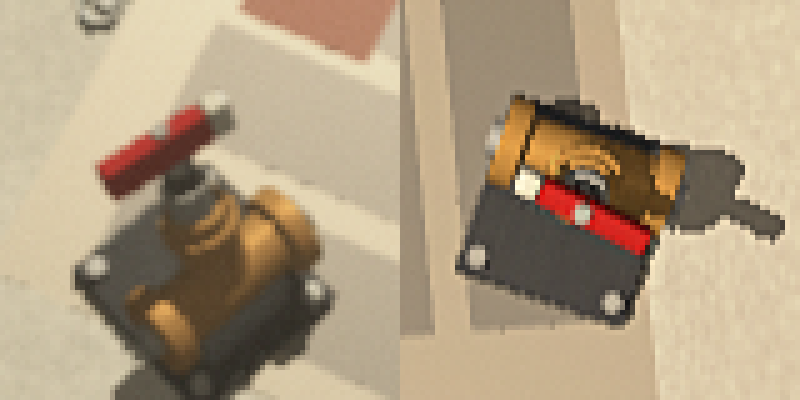

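The crop confirms the brass body with the red bar. The white end is at scene (328,246.6) and top (370.4,166.6), with the bar's centre bolt at top (381.6,173). The moves only shift and roll, so the tool stays vertical. I'll use the fingers as a loose fork around the bar's red end and lead it along its tilted circle. Next I'll fix the geometry.

```bash
cat >> h.py <<'E'
def ray(s,u,v,z):
    d=R.from_quat(np.roll(s['rotation'],-1)).as_matrix()@np.array([(u-s['cx'])/s['f'],(v-s['cy'])/s['f'],1]); e=np.array(s['eye'])
    return e+d*(z-e[2])/d[2]
E
python3 - <<'E'
from h import *
s=snap('top')
A=ray(s,356.6,183.6,.012);B=ray(s,390.6,194.6,.012)
print('edge',A,B,np.linalg.norm(A-B))
Y=(A-B)/np.linalg.norm(A-B); X=np.array([Y[1],-Y[0],0]); th=np.arctan2(X[1],X[0]); print('yaw deg',np.degrees(th))
C=(A+B)/2+.065*X; C[2]=0
a=np.cos(.45)*np.array([0,0,1])-np.sin(.45)*X; F=C+.02*X+[0,0,.055]
print('stand',C,'grip pred',F+.127*a,'outer centre',F+.137*a)
p=cloud(s); print('bolt depth',p[173,381],p[173,382],ray(s,381.6,173,.178),'tip',p[166:168,370:372].reshape(-1,3).mean(0))
s=snap('scene'); p=cloud(s); print('scene bolt',p[251,317],'tip',p[246,328])
for u,v in [(300.5,279.5),(321.5,300.5)]: print(ray(s,u,v,.012))
E
```

```text
edge [ 0.58372643 -0.12739385  0.012     ] [ 0.54852318 -0.24268422  0.012     ] 0.12054518023203385
yaw deg -16.979751845966927
stand [ 0.62829133 -0.20402123  0.        ] grip pred [ 0.59458691 -0.19372978  0.16935678] outer centre [ 0.59042687 -0.19245953  0.17836125]
bolt depth [ 0.58807375 -0.18883084  0.17748013] [ 0.58739284 -0.19140448  0.18111   ] [ 0.58800743 -0.19059205  0.178     ] tip [ 0.60702966 -0.15646004  0.18000172]
scene bolt [ 0.59246433 -0.18875007  0.18173884] tip [ 0.61246555 -0.15745372  0.1823018 ]
[ 0.55607787 -0.23789582  0.012     ]
[ 0.65303592 -0.26337148  0.012     ]
```

```bash
cat >> h.py <<'E'
G=np.array([.593,-.1915,.169]); TH=np.radians(-17.)
X=np.array([np.cos(TH),np.sin(TH),0]); Y=np.array([-np.sin(TH),np.cos(TH),0]); Z=np.array([0,0,1.])
AX=np.cos(.45)*Z-np.sin(.45)*X; E1=np.cos(.45)*X+np.sin(.45)*Z
def pose(psi,r=-.036,dz=-.02,lat=0):
    """psi: white-end angle deg; tool x along bar horizontally; lat: shift across, + = anticlockwise push side of white end"""
    q=np.radians(psi); b=np.cos(q)*E1+np.sin(q)*Y
    p=G-.002*AX+r*b+dz*Z; w=np.degrees(np.arctan2(b[1],b[0])); 
    p=p+lat*np.array([-np.sin(np.radians(w)),np.cos(np.radians(w)),0]); return p,w
def cur():
    st=manip.get_state(); M=R.from_quat(np.roll(st['eef_rot'],-1)).as_matrix(); return st,M
def rows(targets):
    st,M=cur(); w0=np.degrees(np.arctan2(M[1,0],M[0,0])); out=[]
    for p,w in targets:
        d=M.T@(p-st['position']); out.append([round(float(x),3) for x in d]+[round(float(-((w-w0+180)%360-180)),1)])
    print(out)
def stat():
    st,M=cur(); print('t',st['clock'],'p',st['position'].round(4),'w',round(np.degrees(np.arctan2(M[1,0],M[0,0])),1),'q6',st['joints'][5].round(2),'F',st['ft_force'].round(1),'T',st['torque'].round(2),'Tax',round(float(st['torque']@AX),3),'pad',st['finger_force'],'wd',round(st['gripper_width'],4))
E
python3 - <<'E'
from h import *
p,w=pose(81.4); print(p,w,AX)
h=p.copy(); h[2]=.26; rows([(h,w),(p,w)])
E
```

```text
[ 0.57878934 -0.224377    0.14485757] 65.24517383149391 [-0.41595961  0.12717161  0.9004471 ]
[[0.461, -0.26, -0.029, -44.5], [0.461, -0.259, 0.086, -44.5]]
```

```bash
python3 -m inch '[[[0.03,-0.02,-0.029,-7],[0.1,-0.06,-0.029,-14],[0.14,-0.08,-0.029,-21],[0.17,-0.1,-0.029,-28],[0.2,-0.115,-0.029,-35],[0.235,-0.135,-0.029,-42],[0.27,-0.155,-0.029,-44.5],[0.305,-0.172,-0.029,-44.5]]]' 0.42 20; python3 -c "
from h import *
p,w=pose(81.4);p[2]=.26;rows([(p,w)])"
```

```text
clock: 0.92
position: [0.4471, -0.3797, 0.2604]
eef_rot: [0.0, 0.842, 0.54, 0.0]
ft_force: [0.2, -1.3, 0.4]
gripper_width: 0.0359
finger_force: 0.0
[[0.196, 0.055, 0.0, 0.1]]
```

```bash
python3 -m inch '[[[0.035,0.01,0,0],[0.07,0.02,0,0],[0.105,0.03,0,0],[0.14,0.039,0,0],[0.175,0.049,0,0],[0.196,0.055,0,0],[0.196,0.055,0,0],[0.196,0.055,0,0]]]'; python3 -c "
from h import *
stat();p,w=pose(81.4);rows([(p,w)])
s=snap('wrist');cv2.imwrite('pics/w1.png',s['color'])"
```

```text
clock: 1.58
position: [0.5785, -0.2255, 0.26]
eef_rot: [-0.0, 0.841, 0.54, -0.0]
ft_force: [0.2, 0.0, 0.4]
gripper_width: 0.0358
finger_force: 0.0
t 1.5833 p [ 0.5785 -0.2255  0.26  ] w 65.4 q6 -0.11 F [0.2 0.  0.4] T [ 0.02 -0.01  0.05] Tax 0.033 pad 0.0 wd 0.0358
[[0.001, -0.0, 0.115, 0.2]]
```

View pics/w1.png

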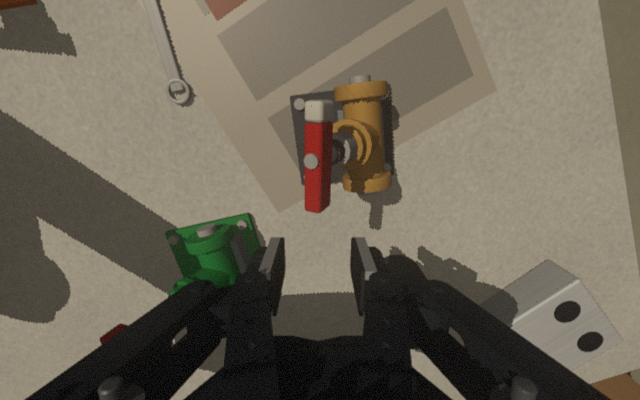

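The wrist view shows the red bar from (318,110) at its white end to (316,210), with the bolt at (311,161) and the open fork below it. I'll check it against the depth data before going down.

```bash
cat >> h.py <<'E'
def barmeas(cam,verbose=1):
    """handle angle psi from the outer face: red+white points near plane through G+.01AX"""
    s=snap(cam); p=cloud(s); b=s['color'].astype(int)
    d=p-G; h=d@AX; rad=np.linalg.norm(d-h[...,None]*AX,axis=-1)
    near=(np.abs(h-.009)<.006)&(rad<.055)&(s['range_z']>0)
    red=near&(b[...,2]>70)&(b[...,1]<.45*b[...,2]); wh=near&~red&(b.max(-1)-b.min(-1)<50)&(b.min(-1)>90)&(rad>.025)
    q=p[red]-G; x=q@E1; y=q@Y; xy=np.c_[x,y]
    c,_,ang=cv2.minAreaRect((xy*1000).astype(np.float32))
    vx,vy,x0,y0=cv2.fitLine((xy*1000).astype(np.float32),cv2.DIST_HUBER,0,.01,.01).ravel()
    w=(p[wh]-G); wm=np.array([(w@E1).mean(),(w@Y).mean()])*1000 if wh.any() else None
    psi=np.degrees(np.arctan2(vy,vx)); r=xy.mean(0)*1000
    print(cam,'nred',red.sum(),'psi(mod180)',round(psi%180,1),'red mean mm',r.round(1),'nwhite',wh.sum(),'white mm',None if wm is None else wm.round(1), 'h',np.median(h[red]).round(4))
    return s
E
python3 -c "
from h import *
for c in ['wrist','top','scene']: barmeas(c)"
```

```text
wrist nred 1353 psi(mod180) 80.4 red mean mm [ 2.5 -5.5] nwhite 370 white mm [ 8.6 35. ] h 0.0086
top nred 10 psi(mod180) 167.9 red mean mm [ 4.8 27.1] nwhite 21 white mm [ 7.2 38.9] h 0.0087
scene nred 61 psi(mod180) 79.9 red mean mm [  3.7 -10.3] nwhite 24 white mm [ 9.7 40.4] h 0.0091
```

```bash
sed -i 's/^AX=.*/&\nG=G+.0025*E1/' h.py; python3 -c "
from h import *
p,w=pose(80.4);rows([(p,w)])"
```

```text
[[0.004, 0.002, 0.115, 0.9]]
```

```bash
python3 -m inch '[[[0.004,0.002,0.03,0.9],[0.004,0.002,0.055,0.9],[0.004,0.002,0.075,0.9],[0.004,0.002,0.09,0.9],[0.004,0.002,0.1,0.9],[0.004,0.002,0.107,0.9],[0.004,0.002,0.115,0.9],[0.004,0.002,0.115,0.9]]]'; python3 -c "
from h import *
stat();rows([pose(80.4-4*i) for i in range(1,9)])"
```

```text
clock: 2.45
position: [0.581, -0.2239, 0.1442]
eef_rot: [-0.001, 0.846, 0.532, -0.0]
ft_force: [-0.3, -0.7, -0.1]
gripper_width: 0.0359
finger_force: 0.0
t 2.45 p [ 0.581  -0.2239  0.1442] w 64.3 q6 -0.08 F [-0.3 -0.7 -0.1] T [ 0.03 -0.01 -0.  ] Tax -0.016 pad 0.0 wd 0.0359
[[-0.001, -0.002, -0.0, 3.6], [-0.001, -0.005, 0.001, 7.3], [-0.0, -0.007, 0.002, 11.0], [0.001, -0.009, 0.003, 14.7], [0.002, -0.011, 0.004, 18.4], [0.003, -0.013, 0.005, 22.2], [0.004, -0.015, 0.005, 26.1], [0.005, -0.017, 0.006, 30.0]]
```

```bash
python3 -m inch '[[[-0.001,-0.002,0,3.6],[-0.001,-0.005,0.001,7.3],[0,-0.007,0.002,11],[0.001,-0.009,0.003,14.7],[0.002,-0.011,0.004,18.4],[0.003,-0.013,0.005,22.2],[0.004,-0.015,0.005,26],[0.005,-0.017,0.006,30]]]'; python3 -c "
from h import *
stat();barmeas('wrist');barmeas('scene');rows([pose(48.4-2*i) for i in range(1,9)])"
```

```text
clock: 3.12
position: [0.5697, -0.2129, 0.1408]
eef_rot: [0.002, 0.956, 0.294, 0.002]
ft_force: [2.4, -1.7, -1.3]
gripper_width: 0.0358
finger_force: 1.1
t 3.1167 p [ 0.5697 -0.2129  0.1408] w 34.2 q6 0.45 F [ 2.4 -1.7 -1.3] T [-0.3  -0.33  0.03] Tax 0.106 pad 1.1394945974461734 wd 0.0358
wrist nred 4558 psi(mod180) 63.3 red mean mm [ 1.3 -1. ] nwhite 1758 white mm [16.8 32.2] h 0.0085
scene nred 33 psi(mod180) 66.9 red mean mm [ 7.2 10.7] nwhite 24 white mm [18.7 33.8] h 0.0087
[[-0.001, -0.003, 0.003, 2.0], [-0.001, -0.004, 0.003, 4.0], [-0.0, -0.005, 0.004, 6.0], [-0.0, -0.006, 0.004, 8.0], [0.0, -0.007, 0.004, 10.0], [0.0, -0.008, 0.005, 12.1], [0.001, -0.01, 0.005, 14.1], [0.001, -0.011, 0.005, 16.2]]
```

```bash
python3 -m inch '[[[-0.001,-0.004,0.003,4],[0,-0.006,0.004,8],[0,-0.008,0.005,12],[0.001,-0.011,0.005,16.2],[0.001,-0.011,0.005,16.2]]]'; python3 -c "
from h import *
stat();barmeas('wrist');rows([pose(32.4-4*i) for i in range(1,5)])"
```

```text
clock: 3.63
position: [0.5634, -0.2025, 0.1351]
eef_rot: [0.001, 0.987, 0.158, 0.0]
ft_force: [0.2, -1.7, -0.7]
gripper_width: 0.0357
finger_force: 0.7
t 3.6333 p [ 0.5634 -0.2025  0.1351] w 18.2 q6 0.74 F [ 0.2 -1.7 -0.7] T [-0.21 -0.04 -0.07] Tax 0.015 pad 0.7302321726456285 wd 0.0357
wrist nred 4146 psi(mod180) 44.2 red mean mm [3.1 1.4] nwhite 2148 white mm [27.5 26.3] h 0.0085
[[0.001, -0.002, 0.001, 4.4], [0.001, -0.004, 0.001, 8.6], [0.002, -0.007, 0.002, 12.9], [0.003, -0.009, 0.002, 17.3]]
```

Free so far: the handle is at psi 44, having turned 36°. From here I'll move in 8° steps and check the force after each.

```bash
python3 -m inch '[[[0.001,-0.002,0.001,4.4],[0.001,-0.004,0.001,8.6],[0.001,-0.004,0.001,8.6]]]'; python3 -c "
from h import *
stat();barmeas('wrist');rows([pose(24.4-4*i) for i in range(1,5)])"
```

```text
clock: 3.93
position: [0.5631, -0.1984, 0.1339]
eef_rot: [0.0, 0.996, 0.084, 0.0]
ft_force: [0.9, -1.7, -0.5]
gripper_width: 0.0358
finger_force: 0.7
t 3.9333 p [ 0.5631 -0.1984  0.1339] w 9.7 q6 0.89 F [ 0.9 -1.7 -0.5] T [-0.23 -0.14 -0.01] Tax 0.068 pad 0.7312799035571516 wd 0.0358
wrist nred 3903 psi(mod180) 38.1 red mean mm [4.2 1.8] nwhite 2232 white mm [29.9 22.9] h 0.0086
[[0.001, -0.003, 0.0, 4.4], [0.001, -0.005, 0.001, 8.7], [0.002, -0.008, 0.001, 13.1], [0.002, -0.01, 0.001, 17.5]]
```

```bash
python3 -m inch '[[[0.001,-0.003,0,4.4],[0.001,-0.005,0.001,8.7],[0.001,-0.005,0.001,8.7]]]'; python3 -c "
from h import *
stat();barmeas('wrist');rows([pose(16.4-4*i) for i in range(1,5)])"
```

```text
clock: 4.23
position: [0.5645, -0.1954, 0.1331]
eef_rot: [0.003, 1.0, 0.009, 0.002]
ft_force: [3.7, -6.5, -3.3]
gripper_width: 0.0361
finger_force: 3.6
t 4.2333 p [ 0.5645 -0.1954  0.1331] w 1.0 q6 1.05 F [ 3.7 -6.5 -3.3] T [-1.09 -0.62  0.14] Tax 0.505 pad 3.5523430653847754 wd 0.0361
wrist nred 3985 psi(mod180) 34.1 red mean mm [3.3 0.8] nwhite 2232 white mm [31.  20.7] h 0.0086
[[-0.001, -0.005, 0.0, 4.4], [-0.001, -0.007, 0.0, 8.8], [-0.0, -0.01, 0.0, 13.2], [0.001, -0.012, 0.0, 17.7]]
```

Seat contact: about 8 N on the tool, which is about 0.22 N m. I'll go one small step further for a clear snug margin, writing it relative to the commanded pose.

```bash
python3 -m inch '[[[0,-0.0015,0,2],[0,-0.003,0,4],[0,-0.003,0,4]]]'; cat >> h.py <<'E'
def tq(psi):
    st=manip.get_state(); q=np.radians(psi); b=np.cos(q)*E1+np.sin(q)*Y
    print('spindle torque',round(float(np.cross(-.036*b,-st['ft_force']+np.array([.2,0,.4]))@AX),3))
E
python3 -c "
from h import *
stat();barmeas('wrist');tq(33)"
```

```text
clock: 4.53
position: [0.5647, -0.1939, 0.1331]
eef_rot: [0.004, 1.0, -0.025, 0.003]
ft_force: [5.2, -10.6, -4.7]
gripper_width: 0.0358
finger_force: 5.2
t 4.5333 p [ 0.5647 -0.1939  0.1331] w -2.9 q6 1.13 F [  5.2 -10.6  -4.7] T [-1.67 -0.77  0.21] Tax 0.783 pad 5.228301894385368 wd 0.0358
wrist nred 3928 psi(mod180) 32.0 red mean mm [3.4 0.7] nwhite 2219 white mm [31.9 19.7] h 0.0086
spindle torque -0.335
```

```bash
python3 -m inch '[[[0,-0.0015,0,2],[0,-0.003,0,4],[0,-0.003,0,4],[0,-0.003,0,4]]]'; python3 -c "
from h import *
stat();barmeas('wrist');tq(30);rows([pose(4),pose(10),pose(20),pose(30),pose(40)])"
```

```text
clock: 4.92
position: [0.565, -0.1924, 0.133]
eef_rot: [0.006, 0.998, -0.06, 0.004]
ft_force: [4.7, -15.1, -6.5]
gripper_width: 0.036
finger_force: 6.8
t 4.9167 p [ 0.565  -0.1924  0.133 ] w -6.8 q6 1.2 F [  4.7 -15.1  -6.5] T [-2.2  -0.9   0.14] Tax 0.924 pad 6.846850295551121 wd 0.036
wrist nred 4026 psi(mod180) 30.2 red mean mm [3.  0.3] nwhite 2210 white mm [32.8 18.8] h 0.0085
spindle torque -0.489
[[-0.001, -0.007, 0.0, 5.7], [-0.002, -0.003, 0.0, -0.9], [-0.001, 0.003, -0.001, -11.8], [-0.0, 0.009, -0.002, -22.5], [0.002, 0.015, -0.003, -32.8]]
```

Pressed snugly at about 0.49 N m. The slope matches 4 N m/rad, which puts the seat at psi ≈ 37.1. I'll back off to neutral and check the rest angle.

```bash
python3 -m inch '[[[0,0.003,0,-6],[0,0.006,-0.001,-12],[0,0.01,-0.001,-18],[0,0.013,-0.002,-24],[0.001,0.015,-0.003,-28],[0.001,0.015,-0.003,-28]]]'; python3 -c "
from h import *
stat();barmeas('wrist');barmeas('scene');rows([pose(35+4*i) for i in range(1,9)])"
```

```text
clock: 5.47
position: [0.5623, -0.2025, 0.1358]
eef_rot: [-0.0, 0.983, 0.183, 0.0]
ft_force: [0.7, 0.3, 1.0]
gripper_width: 0.0356
finger_force: 0.0
t 5.4667 p [ 0.5623 -0.2025  0.1358] w 21.1 q6 0.69 F [0.7 0.3 1. ] T [-0.02 -0.02 -0.01] Tax -0.004 pad 0.0 wd 0.0356
wrist nred 4082 psi(mod180) 38.6 red mean mm [3.2 1.7] nwhite 2260 white mm [29.7 23.5] h 0.0086
scene nred 38 psi(mod180) 37.3 red mean mm [8.5 6.7] nwhite 24 white mm [30.7 27.1] h 0.0087
[[0.001, 0.006, -0.001, -4.1], [0.001, 0.008, -0.001, -8.1], [0.001, 0.01, -0.002, -12.1], [0.002, 0.013, -0.003, -16.0], [0.002, 0.015, -0.004, -19.9], [0.003, 0.017, -0.005, -23.7], [0.004, 0.019, -0.006, -27.5], [0.005, 0.022, -0.007, -31.2]]
```

Neutral rest is at 38.6 (wrist) and 37.3 (scene), so the seat is about 38 and the target is psi ≈ 218. Now I'll open it.

```bash
python3 -m inch '[[[0.001,0.007,-0.001,-6],[0.001,0.01,-0.002,-12],[0.002,0.013,-0.003,-16],[0.002,0.015,-0.004,-20],[0.003,0.017,-0.005,-24],[0.004,0.019,-0.006,-27.5],[0.005,0.022,-0.007,-31]]]'; python3 -c "
from h import *
stat();barmeas('wrist');rows([pose(67+6*i) for i in range(1,9)])"
```

```text
clock: 6.15
position: [0.574, -0.2196, 0.1417]
eef_rot: [-0.002, 0.899, 0.439, -0.001]
ft_force: [-1.5, 0.8, 0.4]
gripper_width: 0.0358
finger_force: 0.9
t 6.15 p [ 0.574  -0.2196  0.1417] w 52.1 q6 0.13 F [-1.5  0.8  0.4] T [0.28 0.15 0.05] Tax -0.055 pad 0.8716347813606262 wd 0.0358
wrist nred 4307 psi(mod180) 59.7 red mean mm [1.2 0.7] nwhite 1900 white mm [18.8 30.7] h 0.0086
[[-0.0, 0.003, -0.002, -5.4], [-0.0, 0.007, -0.003, -10.9], [0.001, 0.01, -0.005, -16.3], [0.002, 0.013, -0.006, -21.7], [0.003, 0.016, -0.008, -27.1], [0.005, 0.019, -0.01, -32.6], [0.007, 0.022, -0.011, -38.1], [0.01, 0.024, -0.013, -43.6]]
```

Following well, with a lag of about 8°. I'll continue.

```bash
python3 -m inch '[[[0,0.003,-0.002,-5.4],[0,0.007,-0.003,-11],[0.001,0.01,-0.005,-16],[0.002,0.013,-0.006,-22],[0.003,0.016,-0.008,-27],[0.005,0.019,-0.01,-33],[0.007,0.022,-0.011,-38],[0.01,0.024,-0.013,-43.6]]]'; python3 -c "
from h import *
stat();barmeas('wrist');rows([pose(115+6*i) for i in range(1,9)])"
```

```text
clock: 6.87
position: [0.599, -0.2271, 0.155]
eef_rot: [-0.001, 0.671, 0.741, -0.0]
ft_force: [-2.9, 0.9, 0.4]
gripper_width: 0.0358
finger_force: 1.1
t 6.8667 p [ 0.599  -0.2271  0.155 ] w 95.7 q6 -0.62 F [-2.9  0.9  0.4] T [0.09 0.34 0.04] Tax 0.042 pad 1.0816543351393193 wd 0.0358
wrist nred 4922 psi(mod180) 107.0 red mean mm [ 3.2 -5.2] nwhite 1297 white mm [-8.  30.2] h 0.0085
[[0.0, 0.003, -0.001, -5.5], [0.001, 0.006, -0.002, -11.3], [0.002, 0.01, -0.003, -17.1], [0.004, 0.013, -0.004, -23.1], [0.006, 0.016, -0.005, -29.3], [0.008, 0.019, -0.006, -35.5], [0.01, 0.022, -0.007, -41.9], [0.013, 0.024, -0.008, -48.4]]
```

```bash
python3 -m inch '[[[0,0.003,-0.001,-5.5],[0.001,0.006,-0.002,-11.3],[0.002,0.01,-0.003,-17],[0.004,0.013,-0.004,-23],[0.006,0.016,-0.005,-29],[0.008,0.019,-0.006,-35.5],[0.01,0.022,-0.007,-42],[0.013,0.024,-0.008,-48.4]]]'; python3 -c "
from h import *
stat();barmeas('wrist');barmeas('scene');rows([pose(163+6*i) for i in range(1,9)])"
```

```text
clock: 7.58
position: [0.622, -0.2125, 0.1631]
eef_rot: [-0.001, 0.309, 0.951, -0.0]
ft_force: [-1.8, -0.8, 0.8]
gripper_width: 0.0358
finger_force: 0.8
t 7.5833 p [ 0.622  -0.2125  0.1631] w 144.0 q6 -1.43 F [-1.8 -0.8  0.8] T [-0.15  0.3  -0.01] Tax 0.092 pad 0.7543774286750704 wd 0.0358
wrist nred 4700 psi(mod180) 149.5 red mean mm [ 8.7 -4.1] nwhite 939 white mm [-30.1  18.5] h 0.0085
scene nred 5 psi(mod180) 162.7 red mean mm [ 39.1 -11.3] nwhite 0 white mm None h 0.0076
[[0.001, 0.004, -0.0, -7.1], [0.001, 0.008, -0.001, -13.7], [0.003, 0.012, -0.001, -20.3], [0.004, 0.015, -0.0, -27.0], [0.006, 0.018, -0.0, -33.6], [0.008, 0.022, 0.0, -40.2], [0.01, 0.024, 0.001, -46.6], [0.013, 0.027, 0.002, -52.9]]
```

```bash
python3 -m inch '[[[0.001,0.004,0,-6.8],[0.001,0.008,-0.001,-13.5],[0.003,0.012,-0.001,-20],[0.004,0.015,0,-27],[0.006,0.018,0,-33.5],[0.008,0.022,0,-40],[0.01,0.024,0.001,-46.5],[0.013,0.027,0.002,-53]]]'; python3 -c "
from h import *
stat();barmeas('wrist');rows([pose(211+4*i) for i in range(1,7)])"
```

```text
clock: 8.35
position: [0.6284, -0.1839, 0.1621]
eef_rot: [0.001, -0.147, 0.989, -0.001]
ft_force: [-0.8, -2.2, 0.9]
gripper_width: 0.0366
finger_force: 0.9
t 8.35 p [ 0.6284 -0.1839  0.1621] w -163.1 q6 -2.3 F [-0.8 -2.2  0.9] T [-0.31 -0.12  0.03] Tax 0.142 pad 0.915447233710438 wd 0.0366
wrist nred 4439 psi(mod180) 17.5 red mean mm [9.3 2.4] nwhite 882 white mm [-35.  -10.5] h 0.0085
[[0.0, 0.003, 0.001, -3.7], [0.0, 0.005, 0.001, -7.8], [0.0, 0.007, 0.002, -11.9], [0.001, 0.01, 0.003, -15.8], [0.001, 0.012, 0.004, -19.8], [0.002, 0.014, 0.004, -23.6]]
```

```bash
python3 -m inch '[[[0,0.003,0.001,-4],[0,0.005,0.001,-8],[0,0.007,0.002,-11],[0.001,0.009,0.003,-14],[0.001,0.009,0.003,-14]]]'; python3 -c "
from h import *
stat();barmeas('wrist');barmeas('scene');barmeas('top');rows([pose(225+2*i) for i in range(1,7)])"
```

```text
clock: 8.82
position: [0.6248, -0.1749, 0.1587]
eef_rot: [0.001, -0.264, 0.965, -0.001]
ft_force: [1.8, -1.0, 0.8]
gripper_width: 0.0356
finger_force: 0.8
t 8.8167 p [ 0.6248 -0.1749  0.1587] w -149.4 q6 -2.53 F [ 1.8 -1.   0.8] T [-0.16 -0.33  0.06] Tax 0.076 pad 0.7990755408536643 wd 0.0356
wrist nred 4312 psi(mod180) 33.9 red mean mm [7.1 3.8] nwhite 958 white mm [-30.4 -19.9] h 0.0085
scene nred 34 psi(mod180) 34.7 red mean mm [-1.  -1.2] nwhite 18 white mm [-31.  -17.5] h 0.0091Traceback (most recent call last):
  File "<string>", line 3, in <module>
    stat();barmeas('wrist');barmeas('scene');barmeas('top');rows([pose(225+2*i) for i in range(1,7)])
                                             ~~~~~~~^^^^^^^
  File "h.py", line 39, in barmeas
    vx,vy,x0,y0=cv2.fitLine((xy*1000).astype(np.float32),cv2.DIST_HUBER,0,.01,.01).ravel()
                ~~~~~~~~~~~^^^^^^^^^^^^^^^^^^^^^^^^^^^^^^^^^^^^^^^^^^^^^^^^^^^^^^^
cv2.error: OpenCV(4.12.0) /io/opencv/modules/imgproc/src/linefit.cpp:50: error: (-215:Assertion failed) count > 0 in function 'fitLine2D_wods'
```

```bash
python3 -m inch '[[[0,0.001,0,-2],[0,0.0025,0.001,-4],[0,0.0025,0.001,-4]]]'; python3 -c "
from h import *
stat();barmeas('wrist');barmeas('scene')"
```

```text
clock: 9.22
position: [0.6231, -0.1726, 0.1574]
eef_rot: [0.0, -0.299, 0.954, -0.0]
ft_force: [2.1, -0.2, 0.7]
gripper_width: 0.0361
finger_force: 0.8
t 9.2167 p [ 0.6231 -0.1726  0.1574] w -145.2 q6 -2.6 F [ 2.1 -0.2  0.7] T [-0.14 -0.28 -0.04] Tax -0.018 pad 0.7655767200049013 wd 0.0361
wrist nred 4291 psi(mod180) 38.8 red mean mm [6.3 4. ] nwhite 990 white mm [-28.5 -22.4] h 0.0085
scene nred 30 psi(mod180) 38.2 red mean mm [-3.7 -3.6] nwhite 18 white mm [-28.4 -20.6] h 0.0095
```

Handle at 218.5 (wrist) and 218.2 (scene), on target. I'll centre the fork and lift straight off.

```bash
python3 -m inch '[[[0,-0.003,0,3],[0,-0.005,0,6],[0,-0.005,0,6],[0,-0.005,-0.01,6],[0,-0.005,-0.03,6],[0,-0.005,-0.06,6],[0,-0.005,-0.095,6],[0,-0.005,-0.11,6]]]'; python3 -c "
from h import *
stat();barmeas('wrist');barmeas('scene')"
```

```text
clock: 9.98
position: [0.6271, -0.177, 0.2735]
eef_rot: [0.003, -0.25, 0.968, -0.002]
ft_force: [1.2, 0.1, 1.0]
gripper_width: 0.0357
finger_force: 0.0
t 9.9833 p [ 0.6271 -0.177   0.2735] w -151.1 q6 -2.51 F [1.2 0.1 1. ] T [ 0.01 -0.02 -0.02] Tax -0.026 pad 0.0 wd 0.0357
wrist nred 1337 psi(mod180) 37.6 red mean mm [8.  5.4] nwhite 287 white mm [-28.3 -21.5] h 0.0084
scene nred 67 psi(mod180) 38.5 red mean mm [12.1 10. ] nwhite 18 white mm [-25.4 -17.5] h 0.0091
```

```bash
python3 -m inch '[[[0.02,0,-0.03,0],[0.05,0,-0.04,0],[0.08,0,-0.04,0],[0.11,0,-0.04,0],[0.13,0,-0.04,0],[0.13,0,-0.04,0]]]'; python3 -c "
from h import *
stat();s=barmeas('scene');cv2.imwrite('pics/end.png',cv2.resize(s['color'][100:350,200:440],None,fx=2.3,fy=2.3));barmeas('wrist')"
```

```text
clock: 10.58
position: [0.5089, -0.2404, 0.3059]
eef_rot: [-0.002, -0.248, 0.969, 0.001]
ft_force: [0.3, 0.4, 0.1]
gripper_width: 0.0361
finger_force: 0.0
t 10.5833 p [ 0.5089 -0.2404  0.3059] w -151.3 q6 -2.69 F [0.3 0.4 0.1] T [-0.05  0.03  0.  ] Tax 0.024 pad 0.0 wd 0.0361
scene nred 64 psi(mod180) 37.7 red mean mm [12.3  9.2] nwhite 18 white mm [-28.9 -20.4] h 0.0098
wrist nred 766 psi(mod180) 37.9 red mean mm [7.2 4.2] nwhite 173 white mm [-29.6 -22.7] h 0.0084
```

View pics/end.png

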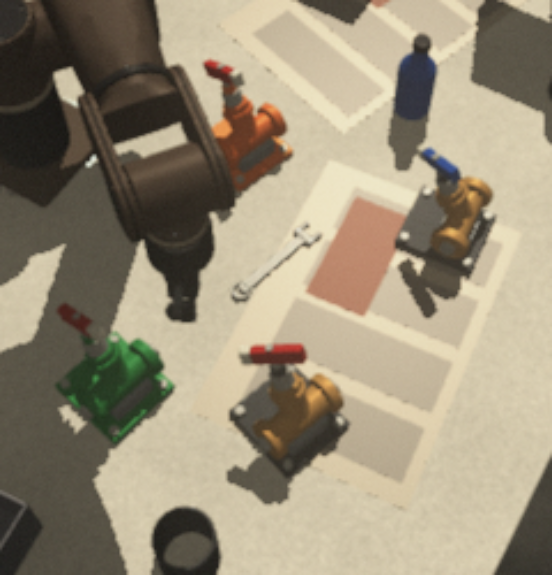

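The picture shows the red bar free at crop (278,353), with its white end toward the robot at (247,356). The spanner, flask, liner and blue valve are untouched. The angle is 217.8 against a seat of about 37.9, so the valve is half a turn open.

```bash
python3 -c "
from h import *
print(ticket.job_done())"
```

```text
the job is handed in; nothing more can be done
None
```

The red valve was closed snugly on its seat at about 0.5 N m, then opened about 180° by camera measurement (good to about 1°) and let go; nothing else was touched, and the job was handed in at about 10.6 s.

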